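# Fill the sanding-drum tub

### The job

Put the three sanding drums that stand on the bench away in the round tub with the other four, shanks up, so that all seven stand upright on its floor, packed with one in the middle and six round it. Lower them in rather than dropping them, do not tip any drum over, and leave the carving, the nut blank, the jar and the brush where they are.

Things in the scene. Friction and masses are not known exactly. Their poses are not given: they have to be found in the camera images.
- tub_floor (a point): white round open tub, fixed to the bench, plain and empty but for the drums: inner diameter 118 mm, wall 5 mm, overall height 58 mm, inner floor 6 mm above the bench (walls stand 52 mm above the floor). The point is the centre of its inner floor; z up. Its heading means nothing for a round tub.
- loose1_mid (a point): sanding drum, upright: rust-brown cylinder 36 mm diameter, 75 mm tall (foot chamfered 4 mm), with a steel shank 10 mm diameter, 45 mm long up from its top; 120 mm overall, about 0.12 kg. Point on its axis 60 mm above its foot (shank: 15 to 60 mm above the point); z up the shank. Starts standing on the bench.
- loose2_mid (a point): sanding drum, upright: rust-brown cylinder 36 mm diameter, 75 mm tall (foot chamfered 4 mm), with a steel shank 10 mm diameter, 45 mm long up from its top; 120 mm overall, about 0.12 kg. Point on its axis 60 mm above its foot (shank: 15 to 60 mm above the point); z up the shank. Starts standing on the bench.
- loose3_mid (a point): sanding drum, upright: rust-brown cylinder 36 mm diameter, 75 mm tall (foot chamfered 4 mm), with a steel shank 10 mm diameter, 45 mm long up from its top; 120 mm overall, about 0.12 kg. Point on its axis 60 mm above its foot (shank: 15 to 60 mm above the point); z up the shank. Starts standing on the bench.
- stored1_mid (a point): sanding drum, upright: rust-brown cylinder 36 mm diameter, 75 mm tall (foot chamfered 4 mm), with a steel shank 10 mm diameter, 45 mm long up from its top; 120 mm overall, about 0.12 kg. Point on its axis 60 mm above its foot (shank: 15 to 60 mm above the point); z up the shank. Starts in the tub, in one of six ring places 38.5 mm (within 1.5) from its centre, 60 degrees apart; two others and the middle are empty.
- stored2_mid (a point): sanding drum, upright: rust-brown cylinder 36 mm diameter, 75 mm tall (foot chamfered 4 mm), with a steel shank 10 mm diameter, 45 mm long up from its top; 120 mm overall, about 0.12 kg. Point on its axis 60 mm above its foot (shank: 15 to 60 mm above the point); z up the shank. Starts in the tub, in one of six ring places 38.5 mm (within 1.5) from its centre, 60 degrees apart; two others and the middle are empty.
- stored3_mid (a point): sanding drum, upright: rust-brown cylinder 36 mm diameter, 75 mm tall (foot chamfered 4 mm), with a steel shank 10 mm diameter, 45 mm long up from its top; 120 mm overall, about 0.12 kg. Point on its axis 60 mm above its foot (shank: 15 to 60 mm above the point); z up the shank. Starts in the tub, in one of six ring places 38.5 mm (within 1.5) from its centre, 60 degrees apart; two others and the middle are empty.
- stored4_mid (a point): sanding drum, upright: rust-brown cylinder 36 mm diameter, 75 mm tall (foot chamfered 4 mm), with a steel shank 10 mm diameter, 45 mm long up from its top; 120 mm overall, about 0.12 kg. Point on its axis 60 mm above its foot (shank: 15 to 60 mm above the point); z up the shank. Starts in the tub, in one of six ring places 38.5 mm (within 1.5) from its centre, 60 degrees apart; two others and the middle are empty.
- carving_mid (a point): bystander: cream carved cone-shaped figure, 57 mm across, 62 mm tall, loose; the point is about half-way up (30 mm)
- nut_mid (a point): bystander: round tan nut blank, 68 mm across, 48 mm tall, loose; point half-way up
- jar_mid (a point): bystander: clear jar with yellow cap, 68 mm across, 75 mm tall, loose; point half-way up
- brush_grip (a point): bystander: brush lying on the bench, 160 mm long, loose; the point is on its handle

How it is judged:
At the end, for the whole second after the job is handed in: All seven drums stand inside the tub: each drum's axis within 46 mm of the tub's centre, its foot on the floor (height within about 4 mm), leaning less than 7 degrees, at rest; and one of them is in the middle (within 13 mm of the tub's centre) (horizontal distance between each of loose1_mid, loose2_mid, loose3_mid, stored1_mid, stored2_mid, stored3_mid, stored4_mid and tub_floor below 0.046 m and z of loose1_mid in the frame of tub_floor between 0.055 and 0.064 m and angle between each of loose1_mid, loose2_mid, loose3_mid, stored1_mid, stored2_mid, stored3_mid, stored4_mid's own z axis and vertical below 0.12 rad and linear speed of each of loose1, loose2, loose3, stored1, stored2, stored3, stored4 below 0.03 m/s and z of loose2_mid in the frame of tub_floor between 0.055 and 0.064 m and z of loose3_mid in the frame of tub_floor between 0.055 and 0.064 m and z of stored1_mid in the frame of tub_floor between 0.055 and 0.064 m and z of stored2_mid in the frame of tub_floor between 0.055 and 0.064 m and z of stored3_mid in the frame of tub_floor between 0.055 and 0.064 m and z of stored4_mid in the frame of tub_floor between 0.055 and 0.064 m and horizontal distance between any of loose1_mid, loose2_mid, loose3_mid, stored1_mid, stored2_mid, stored3_mid, stored4_mid and tub_floor below 0.013 m); the robot touches nothing.
It fails at once if a sanding drum is tipped over (leans more than about 35 degrees) (angle between any of loose1_mid, loose2_mid, loose3_mid, stored1_mid, stored2_mid, stored3_mid, stored4_mid's own z axis and vertical above 0.6 rad).
It fails at once if a drum is dropped into the tub instead of being lowered (moves faster than 0.6 m/s inside it, as after a fall of about 2 cm) ((horizontal distance between loose1_mid and tub_floor below 0.05 m and z of loose1_mid in the frame of tub_floor below 0.105 m and linear speed of loose1 above 0.6 m/s) or (horizontal distance between loose2_mid and tub_floor below 0.05 m and z of loose2_mid in the frame of tub_floor below 0.105 m and linear speed of loose2 above 0.6 m/s) or (horizontal distance between loose3_mid and tub_floor below 0.05 m and z of loose3_mid in the frame of tub_floor below 0.105 m and linear speed of loose3 above 0.6 m/s) or (horizontal distance between stored1_mid and tub_floor below 0.05 m and z of stored1_mid in the frame of tub_floor below 0.105 m and linear speed of stored1 above 0.6 m/s) or (horizontal distance between stored2_mid and tub_floor below 0.05 m and z of stored2_mid in the frame of tub_floor below 0.105 m and linear speed of stored2 above 0.6 m/s) or (horizontal distance between stored3_mid and tub_floor below 0.05 m and z of stored3_mid in the frame of tub_floor below 0.105 m and linear speed of stored3 above 0.6 m/s) or (horizontal distance between stored4_mid and tub_floor below 0.05 m and z of stored4_mid in the frame of tub_floor below 0.105 m and linear speed of stored4 above 0.6 m/s)).
It fails at once if a bystander (carving, nut blank, jar, brush) is moved more than 40 mm (distance of any of carving_mid, nut_mid, jar_mid, brush_grip from where it was at the start of the episode above 0.04 m).
It also fails if it takes over 67 s, if anything falls off the work surface, if the arm or the gripper's body presses on something with over 40 N, if the wrist force passes 120 N, or if a joint passes its speed limit or range.

### The arm

A 6-joint arm with a two-finger parallel gripper is mounted at the origin on the work surface. World frame = base frame: x ahead of the robot, y to its left, z up, the work surface at z = 0. Lengths are in m, angles in rad, forces in N, time in s.
With the tool pointing down it reaches from about 0.35 to 0.775 m from the base axis. Payload 7.3 kg.
Tool frame: the origin (TCP) lies where the fingers leave the gripper's body, on its centre line; the fingertips stand 66 mm ahead of it and the grasp point (between the pads) lies 47 mm ahead of it (robot.tips_ahead is the distance from the TCP to the fingertips, in m); z points along the fingers, y is the line along which they close (so a half turn about z gives the same grasp; the last joint's range is limited). The gripper opens to 92 mm and grips with 3 to 60 N. Pads are 19 mm wide; open, the fingers measure 130 mm over their backs; the gripper's body (75 mm by 190 mm) begins 47 mm behind the grasp point.
Start: joints at [1.084, 0.342, 1.524, -0, 1.275, -0.146], TCP at [0.175, 0.495, 0.292] pointing down, gripper open.
Joint ranges: [-2.53, 2.53], [-0.77, 2.02], [0.04, 2.7], [-1, 4.14], [0.28, 2.66], [-3.11, 3.11]. Speed limits (rad/s): [2.57, 2.57, 3.14, 3.14, 3.14, 3.14].

### API

Orientations are given as [roll, pitch, yaw] about the fixed x, y, z axes, in that order (R = Rz(yaw) Ry(pitch) Rx(roll)).
In Python, from cell import robot gives the robot as it stands.
- The arm moves only by the shell command python3 -m inch 'ROWS' [FORCE]. ROWS is a JSON object of lists of equal length, an entry for each row: "travel": the shift along the tool's x, y, z in mm, a list of three; "turn": the turn about the tool's z in units of 5 degrees (1.0 is 5 degrees); "claw": the closure, from -1 (fully open) to 1 (shut). A call has 1 to 12 rows; each row is the pose to reach, as a shift and turn from the pose commanded when the call began, along the tool's axes at that moment; what a row does not reach only later rows make up. A row lasts 1/10 s, in which the tool goes at most 50 mm and 8.59 degrees, less where a joint would pass 70% of its speed; a pose out of reach is approached as far as the arm can. A call with a gripper value outside its range is refused whole. The fingers move at their own pace and stop on an object; FORCE is the grip in N (left out, the last holds). Time passes only in rows, so rows that repeat a pose let the fingers close. It gives the time, the measured TCP pose, the force, the opening and the grip force at its end, in the units of the state.
- robot.observe(): the state, without advancing time (a new reading comes with each control period).
- robot.read_camera(name): name is "side" or "top"; returns a dict with "pixels" (480x640x3 uint8, red, green, blue), "fx", "fy", "cx", "cy" (pixels), "cam_to_world" (4x4, takes a point from camera to world coordinates). Camera axes: x right, y down, z forward; pixel columns grow to the right and rows downward; lengths in m; the calibration is good to about 2 mm. A picture is of the moment at which its call begins. There is no depth.
- robot.hand_in(): hands the job in; it is judged then, once.
The state is a dict: "time": time; "qpos": joint angles; "qvel": joint speeds; "joint_efforts": joint torques, N m; "tool_pos": TCP position; "tool_rot": TCP orientation; "contact_force": force on the tool from outside, world axes, zero at the start; "torque": the same for the moment, N m; "opening": finger opening in m; "grip_force": force on a finger pad.
Only numpy, scipy, OpenCV 4.12 (cv2) and the standard library are available. Lean on these libraries where they do the work, as an engineer would, in place of code of your own. Each camera call takes 0.05 s, during which the arm holds its last target. There are 200 camera calls.

## Working session

There is one attempt and no reset: what is moved stays moved. The work goes in short steps, Python scripts to look and compute and a shell command to move; the robot and the scene stay as the last step left them, time stands still between calls to the robot, and variables do not carry over. Pictures are saved under pics/ and viewed, at most 10 in all, crops included, and the job is handed in when it is done.

```bash
mkdir -p pics; ls; python3 - <<'E'
from cell import robot
import cv2,numpy as np
for n in("top","side"):
    c=robot.read_camera(n); cv2.imwrite(f"pics/{n}0.png",c["pixels"][:,:,::-1]); print(n,c["fx"],c["cx"],c["cy"],np.round(c["cam_to_world"],3).tolist())
s=robot.observe();print(s)
E
```

```text
pics
top 452.4409647837353 311.8675818189893 243.71190933405435 [[0.014, -0.996, 0.087, 0.52], [-1.0, -0.015, -0.02, 0.005], [0.021, -0.087, -0.996, 1.128], [0.0, 0.0, 0.0, 1.0]]
side 581.8862400694584 319.41554601370757 228.95314214825075 [[0.841, -0.265, 0.471, 0.116], [-0.54, -0.441, 0.717, -0.796], [0.017, -0.858, -0.514, 0.643], [0.0, 0.0, 0.0, 1.0]]
{'time': 0.1, 'qpos': array([ 1.08401537e+00,  3.42635164e-01,  1.52486377e+00,  2.98832431e-05,
        1.27543103e+00, -1.46024454e-01]), 'qvel': array([-0.00011381, -0.00133816, -0.00313535,  0.00270362,  0.00095622,
       -0.00200479]), 'joint_efforts': array([ 2.01445509e-03, -4.32003772e+01, -2.44695479e+01,  7.17816199e-02,
        5.27645065e-02, -6.26676047e-05]), 'tool_pos': array([0.17531711, 0.49458825, 0.29164384]), 'tool_rot': array([-3.14027374e+00, -2.22859138e-04,  2.80082728e+00]), 'contact_force': array([ 0.30500826,  0.32004197, -0.63282956]), 'torque': array([ 0.005672  ,  0.02563277, -0.03104624]), 'grip_force': 0.0, 'opening': 0.0915988477937993}
```

View pics/top0.png

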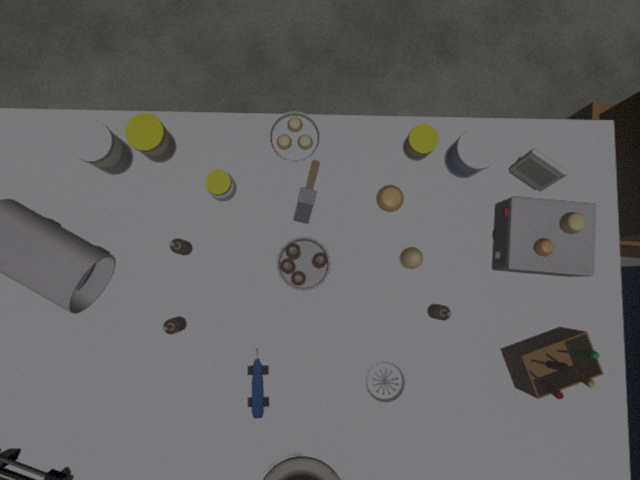

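View pics/side0.png

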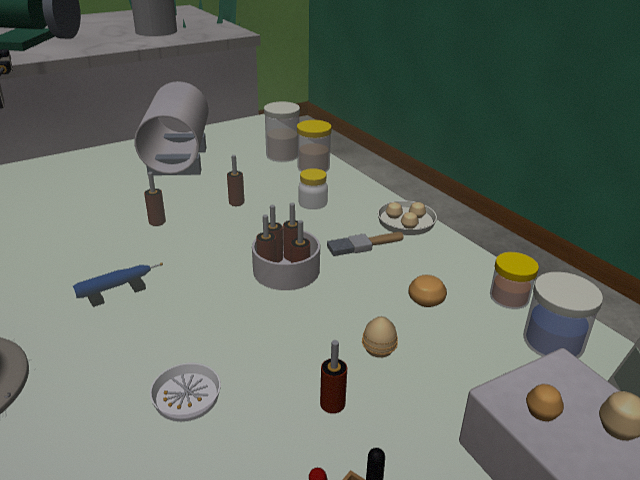

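The top view shows loose drums at about (181,247), (175,325) and (440,312). The tub is at (304,263), with stored drums at (293,251), (320,261), (288,266) and (299,278). In the side view the loose shank tips are at about (235,157), (151,175) and (335,343). I'll enlarge these areas next.

```bash
python3 - <<'E'
import cv2,numpy as np
t=cv2.imread("pics/top0.png");s=cv2.imread("pics/side0.png")
def cr(im,u,v,w,h,k): 
    o=cv2.resize(im[v:v+h,u:u+w],None,fx=k,fy=k,interpolation=cv2.INTER_NEAREST)
    return cv2.convertScaleAbs(o,alpha=1.6)
A=np.zeros((560,800,3),np.uint8)
def put(x,y,o): A[y:y+o.shape[0],x:x+o.shape[1]]=o
put(0,0,cr(t,272,232,66,66,6))       #400x400 approx
put(400,0,cr(s,245,195,80,95,4))
put(720,0,cr(s,325,335,20,40,4))
put(720,170,cr(s,225,150,20,40,4)); put(720,340,cr(s,143,168,20,40,4))
put(0,400,cr(t,160,235,40,26,6));put(240,400,cr(t,155,312,40,26,6));put(480,400,cr(t,420,299,40,26,6))
cv2.imwrite("pics/crop.png",A)
E
```

```text
(no output)
```

View pics/crop.png

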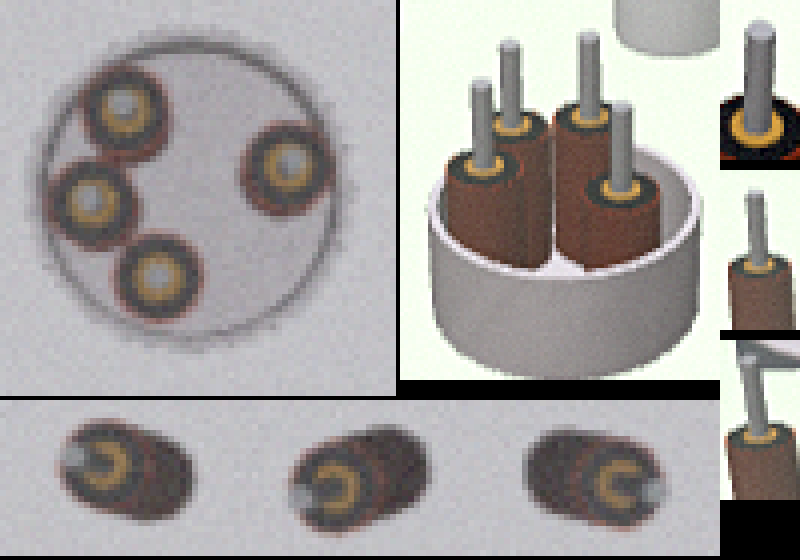

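The crop shows all the drum tops and shank tips clearly. The empty ring places are the upper and lower right of the tub. Next I'll compute positions from the pixels.

```bash
cat > h.py <<'E'
import numpy as np
from cell import robot
def cam(n): return robot.read_camera(n)
def ray(c,u,v):
    T=np.array(c["cam_to_world"]); d=T[:3,:3]@np.array([(u-c["cx"])/c["fx"],(v-c["cy"])/c["fy"],1]); return T[:3,3],d
def onz(c,u,v,z):
    o,d=ray(c,u,v); return (o+d*(z-o[2])/d[2])[:2]
def go(x,y,z,yaw=None):
    "rows' travel (mm) and turn (5deg) from the measured pose to grasp point x,y,z"
    from scipy.spatial.transform import Rotation as R
    s=robot.observe(); M=R.from_euler('xyz',s["tool_rot"]).as_matrix()
    d=M.T@(np.array([x,y,z+.047])-s["tool_pos"])*1000
    # turn about tool z that brings the tool to yaw
    t=0 if yaw is None else -(np.degrees(yaw-s["tool_rot"][2])+90)%180-90
    return np.round(d,1), round(t/5,2)
E
python3 - <<'E'
from h import *
from scipy.optimize import least_squares
t,s=cam("top"),cam("side")
disc=[(293,250.5),(320.1,259.5),(287.3,265.5),(298,278)]
tip=[(292.2,249),(320,259.3),(287,265.2),(298,277.8)]
for d,q in zip(disc,tip): print("st",np.round(onz(t,*d,.081),4),np.round(onz(t,*q,.126),4))
print("side",[np.round(onz(s,u-.3,v-.3,.126),4) for u,v in [(265.5,215.5),(272.75,206),(292,204),(300.25,221.5)]])
print("tub",onz(t,303.4,263.2,.058))
for d,q,p in [((176.7,245.5),(171.7,244.7),(233.5,156)),((170.2,326.3),(165,327.2),(150,173)),((443.4,313),(448.3,313.6),(334.8,342))]:
    print("loose",np.round(onz(t,*d,.075),4),np.round(onz(t,*q,.12),4),np.round(onz(s,*p,.12),4))
P=np.array([onz(t,*d,.081) for d in disc])
# ring fit: places k = order A,C,D,B
k=np.array([0,3+0,1,2])
for kb in (3,4,5):
    kk=np.array([0,kb,1,2])
    for sg in(1,-1):
        f=lambda p:(P-np.c_[p[0]+.0385*np.cos(p[2]+sg*kk*np.pi/3),p[1]+.0385*np.sin(p[2]+sg*kk*np.pi/3)]).ravel()
        a=np.arctan2(*(P[0]-P.mean(0))[::-1])
        r=least_squares(f,[*P.mean(0),a]); print(kb,sg,r.x,r.cost**.5*1000)
E
```

```text
st [0.5954 0.0275] [0.5955 0.0284]
st [ 0.5754 -0.0356] [ 0.5735 -0.0336]
st [0.5604 0.0401] [0.5594 0.0393]
st [0.532  0.0149] [0.5319 0.0145]
side [array([0.5316, 0.0163]), array([0.5598, 0.0407]), array([0.5942, 0.0292]), array([ 0.574 , -0.0342])]
tub [0.56728056 0.00294414]
loose [0.6033 0.2976] [0.6014 0.2962] [0.6011 0.2939]
loose [0.4179 0.3051] [0.4202 0.3035] [0.4166 0.3027]
loose [ 0.4557 -0.3236] [ 0.4573 -0.3204] [ 0.455 -0.321]
3 1 [0.58032845 0.00359933 1.05975428] 17.03930331090554
3 -1 [0.5493387  0.01446603 1.40732238] 59.17113064349534
4 1 [0.56767754 0.00231529 0.72125854] 1.0772188346405136
4 -1 [5.67714772e-01 2.32282375e-03 2.81960035e+00] 65.66961360503873
5 1 [ 0.55550231 -0.00136727  0.38234017] 16.714658786720438
5 -1 [ 0.57986701  0.02067965 -2.05293282] 59.146229114289234
```

```bash
python3 -c "
from h import *
print(go(.418,.3035,.2,2.815),go(.418,.3035,.099))"
```

```text
(array([-292.6,  -99. ,   44.9]), np.float64(-0.16)) (array([-292.6,  -99. ,  145.9]), 0.0)
```

```bash
python3 -m inch '{"travel":[[-45,-15,8],[-90,-30,16],[-135,-45,24],[-180,-60,32],[-225,-75,40],[-265,-90,45],[-285,-96,45],[-292.6,-99,45],[-292.6,-99,45],[-292.6,-99,45],[-292.6,-99,45],[-292.6,-99,45]],"turn":[-0.16,-0.16,-0.16,-0.16,-0.16,-0.16,-0.16,-0.16,-0.16,-0.16,-0.16,-0.16],"claw":[0.1,0.1,0.1,0.1,0.1,0.1,0.1,0.1,0.1,0.1,0.1,0.1]}' 30
python3 -c "
from h import *
import cv2
print(go(.418,.3035,.099,2.815))
c=cam('side');cv2.imwrite('pics/s1.png',cv2.resize(c['pixels'][60:260,60:330,::-1],None,fx=2.9,fy=2.9))"
```

```text
time: 1.4
tool_pos: [0.4173, 0.3045, 0.2474]
tool_rot: [3.141, 0.0, 2.816]
contact_force: [-0.4, -0.5, -0.9]
opening: 0.0414
grip_force: 0.0
(array([ -1. ,  -0.8, 101.4]), np.float64(0.02))
```

View pics/s1.png

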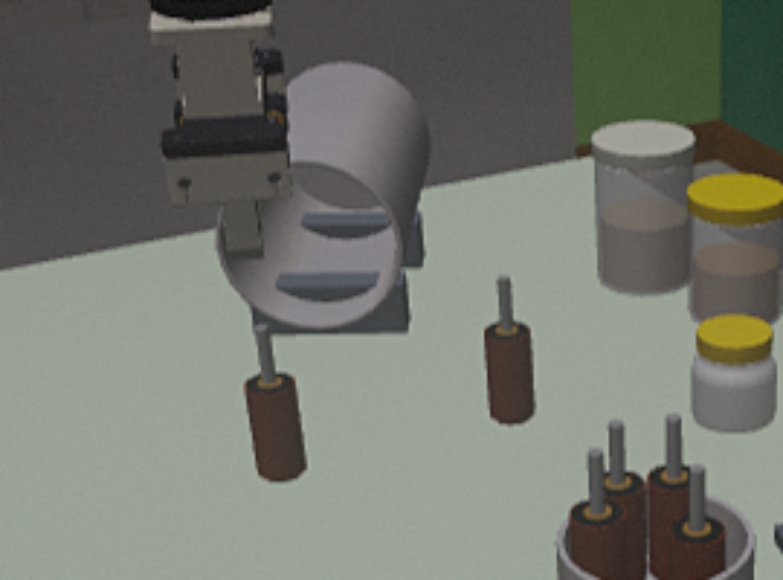

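The finger is at about (241,250) in the crop, and the shank tip is at (262,328). I'll check this by projecting the points.

```bash
cat >> h.py <<'E'
def proj(c,p):
    q=np.linalg.inv(np.array(c["cam_to_world"]))@np.r_[p,1]; return np.round([c["fx"]*q[0]/q[2]+c["cx"],c["fy"]*q[1]/q[2]+c["cy"]],1)
E
python3 -c "
from h import *
c=cam('side');s=robot.observe();p=s['tool_pos'];yd=np.array([.321,.947,0])
for k in(-1,0,1): print(k,(proj(c,p-[0,0,.066]+k*yd*.03)-[60,60])*2.9)
print((proj(c,[.418,.3035,.12])-[60,60])*2.9,(proj(c,[.418,.3035,.0])-[60,60])*2.9)"
```

```text
-1 [249.69 263.03]
0 [249.98 246.21]
1 [249.98 229.97]
[262.45 326.83] [283.91 472.41]
```

```bash
python3 -m inch '{"travel":[[-1,-1,25],[-1,-1,50],[-1,-1,75],[-1,-1,90],[-1,-1,95],[-1,-1,95],[-1,-1,95],[-1,-1,95]],"turn":[0,0,0,0,0,0,0,0],"claw":[0.1,0.1,0.1,0.1,0.1,0.1,0.1,0.1]}' 30
python3 -c "
from h import *
import cv2
c=cam('side');d=cam('top');o=c['pixels'][130:240,100:200,::-1];t=d['pixels'][280:390,110:210,::-1]
cv2.imwrite('pics/s2.png',cv2.resize(np.hstack([o,t]),None,fx=4,fy=4))"
```

```text
time: 2.3
tool_pos: [0.4192, 0.3028, 0.1532]
tool_rot: [3.14, 0.001, 2.815]
contact_force: [-0.0, -0.4, 0.2]
opening: 0.0414
grip_force: 0.0
```

View pics/s2.png

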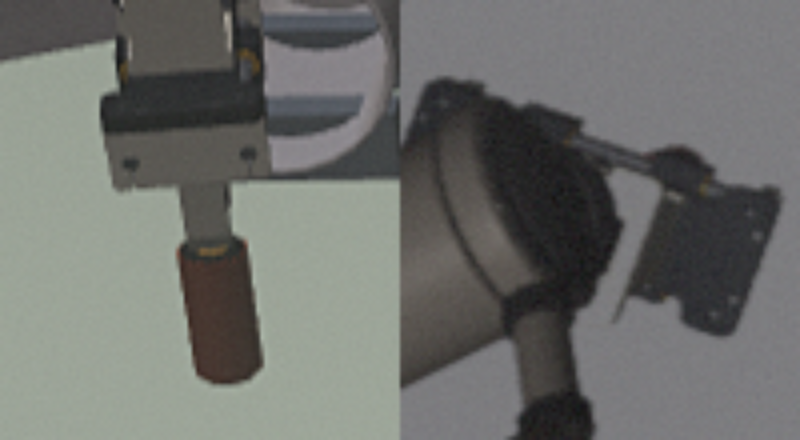

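The near finger's face is centred at about x=203 in the crop and the drum axis at about 211, so the drum sits roughly 2–3 mm towards tool -x. I'll shift by -2 mm, lower and close.

```bash
python3 -m inch '{"travel":[[-2,0,4],[-2,0,7],[-2,0,7],[-2,0,7],[-2,0,7],[-2,0,7],[-2,0,7],[-2,0,7],[-2,0,7],[-2,0,7]],"turn":[0,0,0,0,0,0,0,0,0,0],"claw":[0.1,0.1,0.5,0.6,0.7,0.8,0.9,1,1,1]}' 30
python3 -m inch '{"travel":[[0,0,0],[0,0,-10],[0,0,-40],[0,0,-80],[0,0,-120],[0,0,-150],[0,0,-165],[0,0,-170],[0,0,-170]],"turn":[0,0,0,0,0,0,0,0,0],"claw":[1,1,1,1,1,1,1,1,1]}' 30
python3 -c "
from h import *
g=.099
for a in(221.3,341.3):
  r=np.radians(a);x,y=.567+.0395*np.cos(r),.003+.0395*np.sin(r);print(x,y,go(x,y,.126+.006+g+.03,2.815))"
```

```text
time: 3.4
tool_pos: [0.4206, 0.3018, 0.1452]
tool_rot: [3.142, -0.0, 2.815]
contact_force: [-0.3, -0.5, -0.9]
opening: 0.009
grip_force: 30.0
time: 4.3
tool_pos: [0.4206, 0.3018, 0.3158]
tool_rot: [3.141, 0.001, 2.815]
contact_force: [0.8, -0.2, -1.4]
opening: 0.009
grip_force: 30.0
0.5373250667266113 -0.023070065884457012 (array([-214.8, -270.2,    7.7]), np.float64(-0.0))
0.6044148059709681 -0.009664213128134192 (array([-274.1, -235.9,    7.8]), np.float64(-0.0))
```

```bash
python3 -m inch '{"travel":[[-18,-23,0],[-48,-60,0],[-79,-100,0],[-110,-140,0],[-141,-180,0],[-172,-220,0],[-200,-252,0],[-212,-268,0],[-214.8,-270.2,0],[-214.8,-270.2,0],[-214.8,-270.2,30],[-214.8,-270.2,60]],"turn":[0,0,0,0,0,0,0,0,0,0,0,0],"claw":[1,1,1,1,1,1,1,1,1,1,1,1]}' 30
python3 -m inch '{"travel":[[0,0,5],[0,0,10],[0,0,10],[0,0,10]],"turn":[0,0,0,0],"claw":[1,1,1,1]}'
python3 -c "
from h import *
import cv2
print(go(.5373,-.0231,.2,2.815))
c=cam('side');d=cam('top');o=c['pixels'][150:300,230:340,::-1];t=d['pixels'][190:340,255:365,::-1]
cv2.imwrite('pics/s3.png',cv2.convertScaleAbs(cv2.resize(np.hstack([o,t]),None,fx=3.6,fy=3.6),alpha=1.4))
f=robot.observe()['tool_pos']-[0,0,.145];print(f,[(proj(c,f+[0,0,h])-[230,150])*3.6 for h in(0,.075)])"
```

```text
time: 5.5
tool_pos: [0.5371, -0.0214, 0.2548]
tool_rot: [3.141, 0.001, 2.816]
contact_force: [0.7, -0.6, -0.9]
opening: 0.0093
grip_force: 30.0
time: 5.9
tool_pos: [0.5379, -0.0228, 0.2465]
tool_rot: [3.141, 0.002, 2.815]
contact_force: [1.1, 0.4, -1.1]
opening: 0.0092
grip_force: 30.0
(array([ 0.4, -0.5, -0.5]), np.float64(0.0))
[ 0.53780027 -0.02298068  0.1013605 ] [array([177.12, 308.88]), array([174.24, 174.24])]
```

View pics/s3.png

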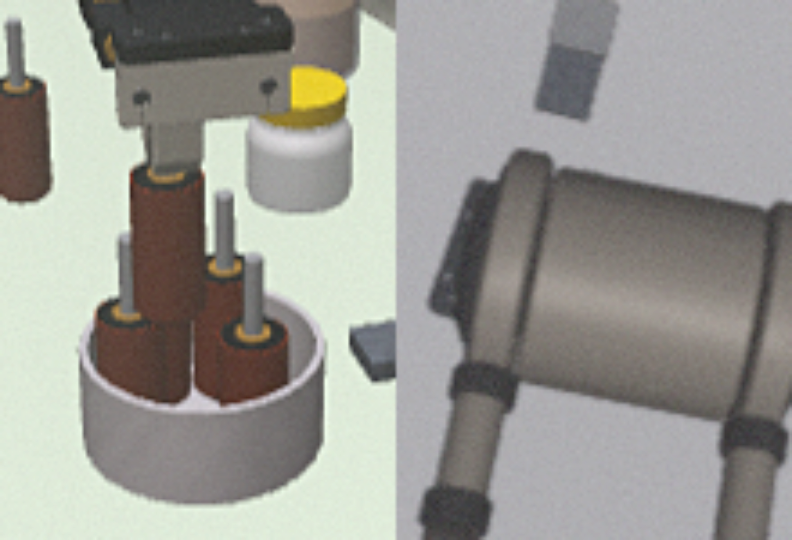

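The held drum's axis is at x≈168 in the crop, against a predicted 175. That means the side camera reads about 3.6 mm to the left of the robot frame, so the tub is at about (0.5695, 0.002) in robot terms. I'll shift the target to match and lower the drum.

```bash
python3 -m inch '{"travel":[[-1,-0.3,0],[-1.9,-0.6,3],[-1.9,-0.6,8],[-1.9,-0.6,16],[-1.9,-0.6,24],[-1.9,-0.6,32],[-1.9,-0.6,36],[-1.9,-0.6,36]],"turn":[0,0,0,0,0,0,0,0],"claw":[1,1,1,1,1,1,1,1]}' 30
python3 -c "
from h import *
import cv2
print(go(.5395,-.024,.104,2.815))
c=cam('side');o=c['pixels'][180:300,235:335,::-1]
cv2.imwrite('pics/s4.png',cv2.convertScaleAbs(cv2.resize(o,None,fx=5,fy=5),alpha=1.4))"
```

```text
time: 6.8
tool_pos: [0.5386, -0.0241, 0.2083]
tool_rot: [-3.141, -0.002, 2.815]
contact_force: [-0.6, 0.1, -1.3]
opening: 0.0095
grip_force: 30.0
(array([-0.9,  0.4, 57.3]), np.float64(-0.0))
```

View pics/s4.png

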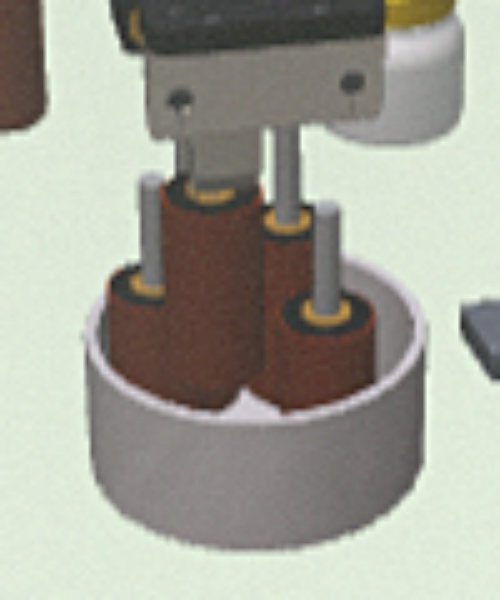

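The drum is inside the rim at about (212,300) in the crop, between its neighbours, with no contact force. I'll carry on lowering.

```bash
python3 -m inch '{"travel":[[-0.5,0,6],[-0.9,0,14],[-0.9,0,22],[-0.9,0,30],[-0.9,0,38],[-0.9,0,46],[-0.9,0,51],[-0.9,0,54],[-0.9,0,56],[-0.9,0,56]],"turn":[0,0,0,0,0,0,0,0,0,0],"claw":[1,1,1,1,1,1,1,1,1,1]}' 30
python3 -m inch '{"travel":[[0,0,1],[0,0,1],[0,0,1]],"turn":[0,0,0],"claw":[1,1,1]}'
```

```text
time: 7.85
tool_pos: [0.54, -0.0244, 0.1531]
tool_rot: [3.141, 0.0, 2.815]
contact_force: [3.1, 1.6, -2.7]
opening: 0.0093
grip_force: 30.0
time: 8.15
tool_pos: [0.54, -0.0245, 0.1524]
tool_rot: [3.141, 0.001, 2.815]
contact_force: [3.3, 5.3, -0.5]
opening: 0.0095
grip_force: 30.0
```

```bash
python3 -m inch '{"travel":[[-0.5,0.9,0],[-0.5,0.9,0.7],[-0.5,0.9,1.4],[-0.5,0.9,1.4]],"turn":[0,0,0,0],"claw":[1,1,1,1]}'
```

```text
time: 8.55
tool_pos: [0.5403, -0.024, 0.1511]
tool_rot: [-3.141, -0.0, 2.815]
contact_force: [0.1, 0.9, 3.7]
opening: 0.0094
grip_force: 30.0
```

```bash
python3 -m inch '{"travel":[[0,0,0],[0,0,0],[0,0,0],[0,0,0],[0,0,-10],[0,0,-30],[0,0,-70],[0,0,-110],[0,0,-140],[0,0,-150],[0,0,-150]],"turn":[0,0,0,0,0,0,0,0,0,0,0],"claw":[0.8,0.6,0.5,0.5,0.5,0.5,0.5,0.5,0.5,0.5,0.5]}' 30
python3 -c "
from h import *
print(go(.6045,.2935,.2,2.815))"
```

```text
time: 9.65
tool_pos: [0.5409, -0.0239, 0.3024]
tool_rot: [3.141, 0.003, 2.815]
contact_force: [0.8, 0.4, -0.8]
opening: 0.0225
grip_force: 0.0
(array([ 41.8, 321. ,  55.4]), np.float64(-0.0))
```

```bash
python3 -m inch '{"travel":[[4,30,0],[10,75,0],[16,120,0],[22,165,5],[28,210,20],[34,255,35],[39,295,50],[41,315,58],[41.8,321,58],[41.8,321,58],[41.8,321,58]],"turn":[0,0,0,0,0,0,0,0,0,0,0],"claw":[0.3,0.1,0.1,0.1,0.1,0.1,0.1,0.1,0.1,0.1,0.1]}' 30
python3 -c "
from h import *
import cv2
print(go(.6045,.2935,.112,2.815),go(.6045,.2935,.098))
c=cam('side');o=c['pixels'][180:300,235:335,::-1];p=c['pixels'][90:210,190:290,::-1]
cv2.imwrite('pics/s5.png',cv2.convertScaleAbs(cv2.resize(np.hstack([o,p]),None,fx=4,fy=4),alpha=1.4))"
```

```text
time: 10.75
tool_pos: [0.6041, 0.2924, 0.2428]
tool_rot: [-3.141, -0.0, 2.814]
contact_force: [-0.4, -0.6, 0.5]
opening: 0.0416
grip_force: 0.0
(array([-0. ,  1.2, 83.8]), np.float64(-0.01)) (array([-0.1,  1.2, 97.8]), 0.0)
```

View pics/s5.png

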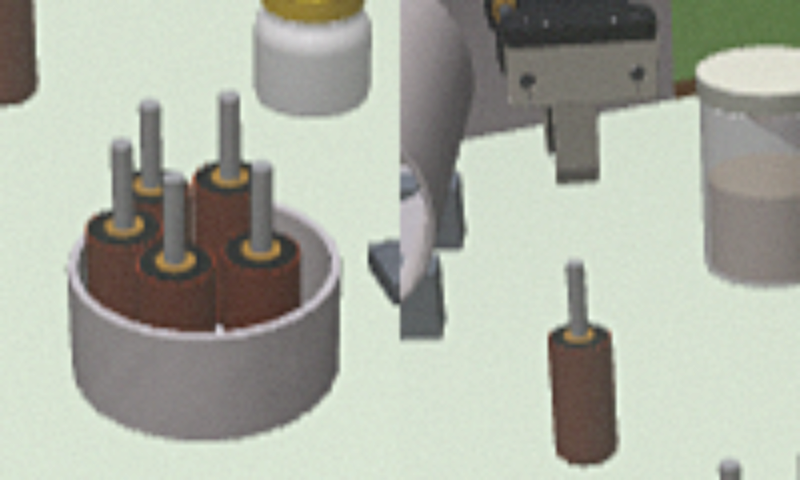

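Drum 1 stands upright in its place at (176,262), and the gripper is above drum 2 at (575,265). I'll descend, grasp and lift.

```bash
python3 -m inch '{"travel":[[1,1,20],[1,1,50],[1,1,75],[1,1,90],[1,1,96],[1,1,97.8],[1,1,97.8]],"turn":[0,0,0,0,0,0,0],"claw":[0.1,0.1,0.1,0.1,0.1,0.1,0.1]}' 30
python3 -m inch '{"travel":[[0,0,0],[0,0,0],[0,0,0],[0,0,0],[0,0,0],[0,0,0],[0,0,0],[0,0,0]],"turn":[0,0,0,0,0,0,0,0],"claw":[0.5,0.6,0.7,0.8,0.9,1,1,1]}' 30
python3 -m inch '{"travel":[[0,0,0],[0,0,-10],[0,0,-40],[0,0,-80],[0,0,-120],[0,0,-150],[0,0,-165],[0,0,-170],[0,0,-170]],"turn":[0,0,0,0,0,0,0,0,0],"claw":[1,1,1,1,1,1,1,1,1]}' 30
python3 -c "
from h import *
for r in (.0385,.039):
  a=np.radians(341.3);x,y=.5695+r*np.cos(a),.002+r*np.sin(a);print(x,y,go(x,y,.2,2.815))"
```

```text
time: 11.5
tool_pos: [0.604, 0.2944, 0.1462]
tool_rot: [3.141, 0.001, 2.814]
contact_force: [0.0, -0.2, 0.7]
opening: 0.0414
grip_force: 0.0
time: 12.3
tool_pos: [0.6035, 0.2949, 0.1452]
tool_rot: [3.141, 0.0, 2.815]
contact_force: [-0.0, 0.5, 0.4]
opening: 0.0085
grip_force: 30.0
time: 13.2
tool_pos: [0.6034, 0.2948, 0.3156]
tool_rot: [3.141, 0.001, 2.815]
contact_force: [0.6, 0.6, -0.7]
opening: 0.0092
grip_force: 30.0
0.6059675956932221 -0.010343600137548517 (array([-100.4, -288.2,   68.5]), np.float64(-0.0))
0.6064412008320952 -0.010503906632841354 (array([-100.9, -288.2,   68.5]), np.float64(-0.0))
```

```bash
python3 -m inch '{"travel":[[-10,-29,0],[-26,-74,0],[-41,-119,0],[-57,-164,0],[-73,-209,0],[-86,-247,0],[-96,-275,0],[-100,-286,0],[-100.6,-288.2,0],[-100.6,-288.2,25],[-100.6,-288.2,50],[-100.6,-288.2,60]],"turn":[0,0,0,0,0,0,0,0,0,0,0,0],"claw":[1,1,1,1,1,1,1,1,1,1,1,1]}' 30
python3 -m inch '{"travel":[[0,0,8],[0,0,8],[0,0,8]],"turn":[0,0,0],"claw":[1,1,1]}'
python3 -c "
from h import *
import cv2
print(go(.606,-.0104,.104,2.815))
c=cam('side');o=c['pixels'][160:300,235:355,::-1]
cv2.imwrite('pics/s6.png',cv2.convertScaleAbs(cv2.resize(o,None,fx=4.2,fy=4.2),alpha=1.4))
f=robot.observe()['tool_pos']-[0,0,.145];print(f,[(proj(c,f+[0,0,h])-[235,160])*4.2 for h in(0,.075)])"
```

```text
time: 14.4
tool_pos: [0.605, -0.0085, 0.252]
tool_rot: [-3.141, -0.005, 2.816]
contact_force: [-1.2, -0.4, -2.1]
opening: 0.0093
grip_force: 30.0
time: 14.7
tool_pos: [0.6066, -0.01, 0.2479]
tool_rot: [3.141, 0.001, 2.815]
contact_force: [-0.7, -0.1, -0.7]
opening: 0.0088
grip_force: 30.0
(array([ 0.5, -0.6, 96.9]), np.float64(0.0))
[ 0.6066812  -0.01014892  0.10313828] [array([308.28, 259.14]), array([309.96, 105.84])]
```

View pics/s6.png

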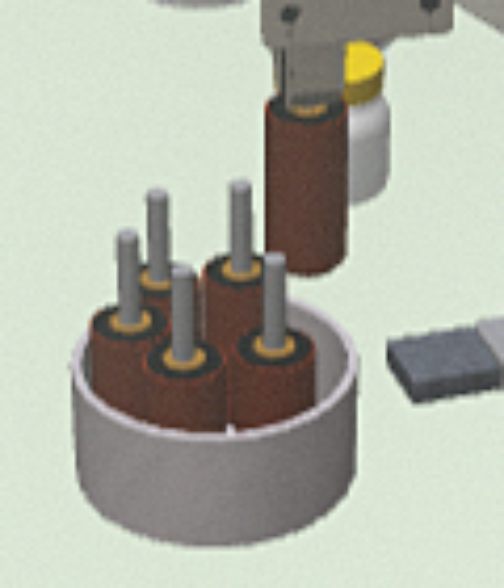

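The held drum's axis is at x≈306 in the crop, against a predicted 309. In side-camera terms the drum needs about +2.4 mm in tool x. I'll correct that and lower it.

```bash
python3 -m inch '{"travel":[[1.2,0,0],[2.4,-0.2,4],[2.4,-0.2,12],[2.4,-0.2,20],[2.4,-0.2,28],[2.4,-0.2,34],[2.4,-0.2,40],[2.4,-0.2,40]],"turn":[0,0,0,0,0,0,0,0],"claw":[1,1,1,1,1,1,1,1]}' 30
python3 -m inch '{"travel":[[0,0,5],[0,0,10],[0,0,10],[0,0,10]],"turn":[0,0,0,0],"claw":[1,1,1,1]}' 30
```

```text
time: 15.55
tool_pos: [0.6034, -0.0098, 0.2058]
tool_rot: [-3.141, -0.002, 2.815]
contact_force: [0.6, -0.0, 0.0]
opening: 0.0094
grip_force: 30.0
time: 15.95
tool_pos: [0.6038, -0.0098, 0.197]
tool_rot: [3.142, -0.0, 2.815]
contact_force: [-0.5, -0.3, -0.2]
opening: 0.0093
grip_force: 30.0
```

Foot is at about 0.052, below the neighbours' tops, with no contact. Continue.

```bash
python3 -m inch '{"travel":[[0,0,6],[0,0,14],[0,0,22],[0,0,30],[0,0,37],[0,0,41],[0,0,43],[0,0,43]],"turn":[0,0,0,0,0,0,0,0],"claw":[1,1,1,1,1,1,1,1]}' 30
python3 -m inch '{"travel":[[0,0,1],[0,0,2],[0,0,2.6],[0,0,2.6]],"turn":[0,0,0,0],"claw":[1,1,1,1]}' 30
```

```text
time: 16.75
tool_pos: [0.6038, -0.0098, 0.1538]
tool_rot: [3.142, -0.0, 2.815]
contact_force: [0.7, 0.1, -1.6]
opening: 0.0092
grip_force: 30.0
time: 17.15
tool_pos: [0.6038, -0.0098, 0.1514]
tool_rot: [3.141, 0.0, 2.815]
contact_force: [-0.1, -0.1, -0.4]
opening: 0.0094
grip_force: 30.0
```

```bash
python3 -m inch '{"travel":[[0,0,0.5],[0,0,0.8],[0,0,0.8]],"turn":[0,0,0],"claw":[1,1,1]}' 30
python3 -m inch '{"travel":[[0,0,0],[0,0,0],[0,0,0],[0,0,0],[0,0,-10],[0,0,-30],[0,0,-70],[0,0,-110],[0,0,-140],[0,0,-150],[0,0,-150]],"turn":[0,0,0,0,0,0,0,0,0,0,0],"claw":[0.8,0.6,0.5,0.5,0.5,0.5,0.5,0.5,0.5,0.5,0.5]}' 30
python3 -c "
from h import *
print(go(.458,-.3225,.2,2.815))"
```

```text
time: 17.45
tool_pos: [0.604, -0.0098, 0.1511]
tool_rot: [3.141, 0.001, 2.815]
contact_force: [-0.6, 0.6, 2.1]
opening: 0.0092
grip_force: 30.0
time: 18.55
tool_pos: [0.6042, -0.0098, 0.3024]
tool_rot: [3.141, 0.003, 2.815]
contact_force: [-0.0, 0.3, -1.2]
opening: 0.0228
grip_force: 0.0
(array([  38.2, -343.1,   55. ]), np.float64(-0.0))
```

```bash
python3 -m inch '{"travel":[[3,-30,0],[8,-75,0],[13,-120,0],[18,-165,0],[24,-210,5],[29,-255,20],[34,-300,35],[37,-330,50],[38,-341,58],[38.2,-343.1,58],[38.2,-343.1,58],[38.2,-343.1,58]],"turn":[0,0,0,0,0,0,0,0,0,0,0,0],"claw":[0.3,0.1,0.1,0.1,0.1,0.1,0.1,0.1,0.1,0.1,0.1,0.1]}' 30
python3 -c "
from h import *
import cv2
print(go(.457,-.3222,.098,2.815))
c=cam('side');o=c['pixels'][160:300,235:345,::-1];p=c['pixels'][280:420,280:390,::-1]
cv2.imwrite('pics/s7.png',cv2.convertScaleAbs(cv2.resize(np.hstack([o,p]),None,fx=3.6,fy=3.6),alpha=1.4))
f=robot.observe()['tool_pos'];print([(proj(c,f+[k*.321*.04,k*.947*.04,-.066])-[280-110,280])*3.6 for k in(-1,0,1)])"
```

```text
time: 19.75
tool_pos: [0.4583, -0.3213, 0.243]
tool_rot: [3.141, 0.001, 2.816]
contact_force: [0.2, 0.7, -0.1]
opening: 0.0411
grip_force: 0.0
(array([ 1. , -1.3, 98. ]), np.float64(0.02))
[array([638.28, 170.64]), array([606.6 ,  97.92]), array([577.44,  31.32])]
```

View pics/s7.png

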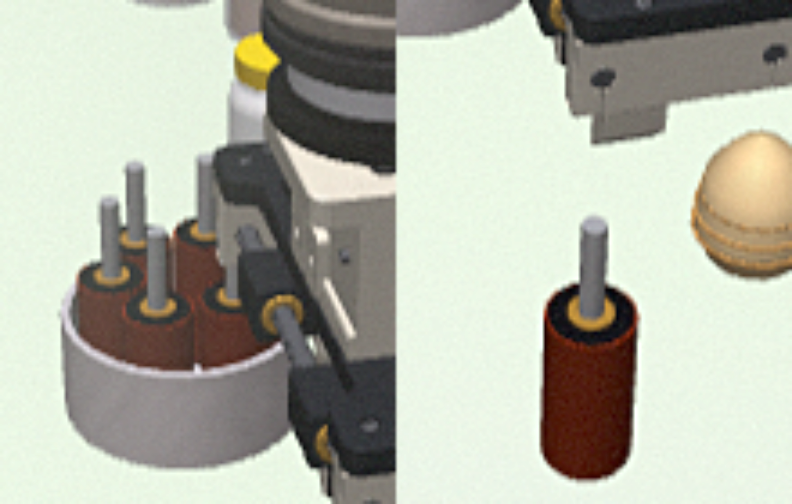

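The gripper is above drum 3, with its shank tip at (593,225) in the crop. The alignment matches the projection, so I'll grasp it.

```bash
python3 -m inch '{"travel":[[1,-1.3,20],[1,-1.3,50],[1,-1.3,75],[1,-1.3,90],[1,-1.3,96],[1,-1.3,98],[1,-1.3,98]],"turn":[0,0,0,0,0,0,0],"claw":[0.1,0.1,0.1,0.1,0.1,0.1,0.1]}' 30
python3 -m inch '{"travel":[[0,0,0],[0,0,0],[0,0,0],[0,0,0],[0,0,0],[0,0,0],[0,0,0],[0,0,0]],"turn":[0,0,0,0,0,0,0,0],"claw":[0.5,0.6,0.7,0.8,0.9,1,1,1]}' 30
python3 -m inch '{"travel":[[0,0,0],[0,0,-10],[0,0,-40],[0,0,-80],[0,0,-120],[0,0,-150],[0,0,-165],[0,0,-170],[0,0,-170]],"turn":[0,0,0,0,0,0,0,0,0],"claw":[1,1,1,1,1,1,1,1,1]}' 30
python3 -c "
from h import *
print(go(.5688,.0024,.27,2.815))"
```

```text
time: 20.5
tool_pos: [0.4567, -0.3233, 0.1454]
tool_rot: [-3.141, 0.001, 2.815]
contact_force: [1.2, -0.5, 0.6]
opening: 0.0414
grip_force: 0.0
time: 21.3
tool_pos: [0.4562, -0.3234, 0.1447]
tool_rot: [3.142, 0.0, 2.815]
contact_force: [0.4, -0.3, 1.7]
opening: 0.0092
grip_force: 30.0
time: 22.2
tool_pos: [0.4561, -0.3233, 0.315]
tool_rot: [-3.141, 0.001, 2.815]
contact_force: [-0.1, -0.2, -1.4]
opening: 0.0098
grip_force: 30.0
(array([ -2.2, 344.6,  -2. ]), np.float64(-0.0))
```

```bash
python3 -m inch '{"travel":[[0,30,0],[0,75,0],[-1,120,0],[-1,165,0],[-1,210,0],[-2,255,0],[-2,295,0],[-2,325,0],[-2,340,0],[-2.2,344.6,0],[-2.2,344.6,0],[-2.2,344.6,0]],"turn":[0,0,0,0,0,0,0,0,0,0,0,0],"claw":[1,1,1,1,1,1,1,1,1,1,1,1]}' 30
cat > m.py <<'E'
from h import *
import cv2
c=cam('side'); s=robot.observe(); p=s['tool_pos']; foot=p-[0,0,.1447]
im=c['pixels'].astype(int); r,g,b=im[...,0],im[...,1],im[...,2]
m=((r-b>40)&(g-b>18)).astype(np.uint8)
m[:, :235]=0; m[:,345:]=0; m[300:]=0; m[:100]=0
n,l,st,ce=cv2.connectedComponentsWithStats(m)
for i in range(1,n):
    x,y,w,h,a=st[i]
    if a<8: continue
    u,v=x+(w-1)/2,y+h-.5
    print((x,y,w,h,a),"z.081",np.round(onz(c,u,v,.081),4),"held",np.round(onz(c,u,v,foot[2]+.075),4))
br=((r-b>22)&(g-b<18)&(r>40))
for hh in(.02,.035,.05):
    u,v=proj(c,foot+[0,0,hh]); row=np.where(br[int(round(v)),int(u)-18:int(u)+19])[0]+int(u)-18
    print(hh,"pred",u,v,"seen",row.min(),row.max(),row.mean(),len(row))
print(p)
E
python3 m.py
```

```text
time: 23.4
tool_pos: [0.5686, 0.001, 0.3143]
tool_rot: [-3.141, -0.001, 2.813]
contact_force: [-0.3, -0.0, -2.1]
opening: 0.0094
grip_force: 30.0
(np.int32(268), np.int32(111), np.int32(3), np.int32(6), np.int32(11)) z.081 [0.8371 0.5684] held [0.627  0.1712]
(np.int32(298), np.int32(120), np.int32(34), np.int32(18), np.int32(267)) z.081 [0.8641 0.3759] held [0.6461 0.0347]
(np.int32(283), np.int32(152), np.int32(7), np.int32(3), np.int32(13)) z.081 [0.7484 0.3199] held [ 0.5641 -0.0049]
(np.int32(300), np.int32(168), np.int32(26), np.int32(18), np.int32(379)) z.081 [0.7155 0.1487] held [ 0.5408 -0.1263]
(np.int32(288), np.int32(222), np.int32(9), np.int32(5), np.int32(21)) z.081 [0.5907 0.0228] held [ 0.4523 -0.2156]
(np.int32(269), np.int32(225), np.int32(6), np.int32(4), np.int32(13)) z.081 [0.5541 0.0362] held [ 0.4264 -0.206 ]
(np.int32(303), np.int32(230), np.int32(8), np.int32(5), np.int32(18)) z.081 [ 0.599 -0.016] held [ 0.4582 -0.2431]
(np.int32(261), np.int32(234), np.int32(10), np.int32(5), np.int32(21)) z.081 [0.5277 0.0107] held [ 0.4077 -0.2241]
(np.int32(295), np.int32(240), np.int32(10), np.int32(5), np.int32(25)) z.081 [ 0.5702 -0.0388] held [ 0.4378 -0.2592]
(np.int32(274), np.int32(243), np.int32(10), np.int32(5), np.int32(27)) z.081 [ 0.5331 -0.028 ] held [ 0.4115 -0.2515]
0.02 pred 287.0 181.9 seen 276 301 282.8333333333333 12
0.035 pred 286.9 174.1 seen 278 289 283.1 10
0.05 pred 286.7 166.2 seen 276 289 282.5833333333333 12
[0.56857495 0.00089159 0.31442695]
```

```bash
python3 - <<'E'
from h import *
c=cam('side');p=robot.observe()['tool_pos'];foot=p-[0,0,.1447];print(p)
for hh in(.012,.025,.04,.055):
    u,v=proj(c,foot+[0,0,hh]); q=c['pixels'][int(round(v)),270:305].astype(int); print(u,v,q[:,0].tolist(),(q[:,0]-q[:,2]).tolist(),sep="\n")
u,v=proj(c,foot);print(v,c['pixels'][int(v)-8:int(v)+22,int(u)-2].tolist())
E
```

```text
[0.56861332 0.00096683 0.31456935]
287.0
185.9
[153, 153, 151, 154, 159, 165, 45, 62, 67, 69, 65, 68, 66, 66, 65, 67, 64, 63, 64, 60, 61, 60, 59, 57, 53, 51, 101, 166, 130, 121, 139, 142, 145, 142, 144]
[5, 5, 4, 4, 3, 3, 23, 22, 25, 23, 27, 25, 24, 27, 23, 24, 23, 23, 21, 22, 22, 19, 21, 19, 15, 14, 13, 4, 3, 2, 0, 2, -1, -3, 0]
286.9
179.2
[153, 153, 153, 154, 158, 129, 51, 64, 70, 69, 71, 67, 66, 67, 64, 67, 64, 65, 57, 61, 61, 59, 56, 58, 50, 49, 102, 163, 157, 159, 102, 86, 92, 93, 95]
[5, 4, 3, 4, 6, 12, 24, 22, 26, 28, 26, 24, 27, 26, 23, 25, 25, 23, 24, 22, 21, 19, 21, 18, 16, 15, 11, 3, 2, 1, 43, 57, 58, 60, 60]
286.8
171.4
[153, 155, 155, 155, 157, 129, 53, 64, 66, 67, 66, 68, 68, 66, 64, 64, 66, 63, 64, 61, 57, 61, 59, 58, 53, 48, 101, 163, 156, 142, 137, 127, 153, 172, 167]
[4, 4, 4, 4, 4, 9, 21, 20, 23, 24, 26, 24, 24, 24, 25, 26, 26, 24, 18, 22, 22, 20, 20, 21, 18, 17, 12, 4, 4, 2, -8, 35, 115, 140, 138]
286.7
163.4
[153, 154, 150, 157, 156, 93, 55, 60, 66, 66, 63, 64, 66, 69, 62, 64, 66, 65, 61, 60, 59, 58, 56, 52, 55, 55, 135, 125, 103, 86, 89, 93, 93, 95, 96]
[3, 2, 3, 6, 1, 17, 23, 23, 24, 24, 24, 28, 28, 28, 21, 25, 25, 29, 22, 23, 23, 18, 19, 20, 23, 12, 10, 1, 2, 9, 12, 13, 12, 11, 11]
191.9 [[65, 47, 41], [67, 50, 43], [65, 51, 41], [67, 49, 43], [68, 49, 38], [64, 46, 37], [64, 50, 42], [66, 52, 44], [67, 51, 42], [64, 47, 40], [69, 53, 46], [53, 35, 31], [79, 70, 63], [139, 143, 131], [158, 165, 154], [155, 163, 150], [154, 161, 150], [150, 161, 145], [154, 162, 149], [153, 162, 149], [153, 162, 147], [155, 161, 149], [152, 158, 148], [155, 162, 150], [156, 163, 151], [152, 159, 149], [155, 162, 150], [154, 161, 149], [151, 160, 147], [154, 161, 150]]
```

```bash
python3 -m inch '{"travel":[[0.7,1.5,0],[0.7,1.5,20],[0.7,1.5,45],[0.7,1.5,70],[0.7,1.5,75],[0.7,1.5,75],[0.7,1.5,75]],"turn":[0,0,0,0,0,0,0],"claw":[1,1,1,1,1,1,1]}' 30
python3 -c "
from h import *
c=cam('side');p=robot.observe()['tool_pos'];f=p-[0,0,.1447];print(p,go(.5686,.0033,.104,2.815))
for hh in(.055,.065):
    u,v=proj(c,f+[0,0,hh]); q=c['pixels'][int(round(v)),265:310].astype(int); print(u,v,q[:,0].tolist(),sep='\n')"
```

```text
time: 24.2
tool_pos: [0.5693, 0.0037, 0.241]
tool_rot: [3.141, 0.002, 2.815]
contact_force: [-0.3, -0.8, -1.5]
opening: 0.0093
grip_force: 30.0
[0.56936062 0.00372226 0.24116226] (array([ 0.8, -0.7, 90.2]), np.float64(-0.0))
286.8
200.4
[155, 153, 151, 154, 156, 152, 156, 155, 153, 161, 166, 42, 59, 65, 66, 67, 67, 67, 67, 62, 66, 65, 65, 65, 60, 62, 59, 58, 55, 52, 50, 135, 162, 120, 98, 106, 108, 112, 111, 109, 112, 112, 114, 114, 110]
286.7
195.4
[153, 155, 151, 152, 155, 152, 152, 153, 156, 159, 165, 40, 59, 62, 61, 73, 72, 72, 65, 60, 61, 60, 66, 70, 55, 78, 72, 53, 56, 50, 57, 171, 161, 120, 99, 107, 109, 108, 111, 112, 114, 113, 114, 115, 112]
```

```bash
python3 -m inch '{"travel":[[0.8,-0.5,4],[0.8,-0.5,10],[0.8,-0.5,16],[0.8,-0.5,20],[0.8,-0.5,24],[0.8,-0.5,28],[0.8,-0.5,30],[0.8,-0.5,30]],"turn":[0,0,0,0,0,0,0,0],"claw":[1,1,1,1,1,1,1,1]}' 30
python3 -m inch '{"travel":[[0,0,4],[0,0,8],[0,0,12],[0,0,12]],"turn":[0,0,0,0],"claw":[1,1,1,1]}' 30
```

```text
time: 25.05
tool_pos: [0.5676, 0.0037, 0.2092]
tool_rot: [-3.142, -0.001, 2.815]
contact_force: [0.0, 0.4, -0.8]
opening: 0.0095
grip_force: 30.0
time: 25.45
tool_pos: [0.5674, 0.0037, 0.1969]
tool_rot: [-3.141, -0.001, 2.815]
contact_force: [0.4, -0.5, -0.3]
opening: 0.0093
grip_force: 30.0
```

```bash
python3 -m inch '{"travel":[[-0.8,0,2],[-0.8,0,8],[-0.8,0,14],[-0.8,0,20],[-0.8,0,26],[-0.8,0,30],[-0.8,0,30]],"turn":[0,0,0,0,0,0,0],"claw":[1,1,1,1,1,1,1]}' 30
python3 -m inch '{"travel":[[0,0,4],[0,0,8],[0,0,12],[0,0,14],[0,0,15],[0,0,15]],"turn":[0,0,0,0,0,0],"claw":[1,1,1,1,1,1]}' 30
```

```text
time: 26.15
tool_pos: [0.5682, 0.0035, 0.1668]
tool_rot: [-3.141, -0.001, 2.815]
contact_force: [-0.7, -0.8, -0.6]
opening: 0.0095
grip_force: 30.0
time: 26.75
tool_pos: [0.5685, 0.0035, 0.1525]
tool_rot: [3.142, -0.0, 2.815]
contact_force: [0.5, 0.4, -0.9]
opening: 0.0092
grip_force: 30.0
```

```bash
python3 -m inch '{"travel":[[0,0,1],[0,0,2],[0,0,2]],"turn":[0,0,0],"claw":[1,1,1]}' 30
python3 -m inch '{"travel":[[0,0,0],[0,0,0],[0,0,0],[0,0,0],[0,0,-10],[0,0,-30],[0,0,-70],[0,0,-110],[0,0,-150],[0,0,-170],[0,0,-170]],"turn":[0,0,0,0,0,0,0,0,0,0,0],"claw":[0.8,0.6,0.5,0.5,0.5,0.5,0.5,0.5,0.5,0.5,0.5]}' 30
python3 m.py | grep z.081
```

```text
time: 27.05
tool_pos: [0.5686, 0.0035, 0.1507]
tool_rot: [3.141, 0.0, 2.815]
contact_force: [0.4, 0.2, -0.8]
opening: 0.0093
grip_force: 30.0
time: 28.15
tool_pos: [0.5695, 0.0034, 0.325]
tool_rot: [3.14, 0.008, 2.815]
contact_force: [0.1, -0.2, -0.8]
opening: 0.0227
grip_force: 0.0
(np.int32(297), np.int32(120), np.int32(35), np.int32(18), np.int32(441)) z.081 [0.863  0.3765] held [0.6346 0.0184]
(np.int32(300), np.int32(168), np.int32(26), np.int32(18), np.int32(375)) z.081 [0.7155 0.1487] held [ 0.5322 -0.1398]
(np.int32(289), np.int32(222), np.int32(8), np.int32(5), np.int32(19)) z.081 [0.5915 0.0223] held [ 0.4461 -0.2276]
(np.int32(269), np.int32(225), np.int32(6), np.int32(4), np.int32(14)) z.081 [0.5541 0.0362] held [ 0.4201 -0.2179]
(np.int32(303), np.int32(230), np.int32(8), np.int32(5), np.int32(18)) z.081 [ 0.599 -0.016] held [ 0.4513 -0.2542]
(np.int32(282), np.int32(232), np.int32(9), np.int32(5), np.int32(24)) z.081 [ 0.5631 -0.0026] held [ 0.4264 -0.2449]
(np.int32(261), np.int32(234), np.int32(10), np.int32(5), np.int32(20)) z.081 [0.5277 0.0107] held [ 0.4018 -0.2356]
(np.int32(296), np.int32(240), np.int32(9), np.int32(5), np.int32(25)) z.081 [ 0.571  -0.0393] held [ 0.4319 -0.2703]
(np.int32(274), np.int32(243), np.int32(10), np.int32(5), np.int32(26)) z.081 [ 0.5331 -0.028 ] held [ 0.4056 -0.2625]Traceback (most recent call last):
  File "m.py", line 16, in <module>
    print(hh,"pred",u,v,"seen",row.min(),row.max(),row.mean(),len(row))
                               ~~~~~~~^^
    return umr_minimum(a, axis, None, out, keepdims, initial, where)
ValueError: zero-size array to reduction operation minimum which has no identity
```

All seven rings are in the pattern, with the middle one within 1 mm of the ring's centre. The gripper is clear, so I'll hand in.

```bash
python3 -c "
from cell import robot
print(robot.hand_in())"
```

```text
the job is handed in; nothing more can be done
None
```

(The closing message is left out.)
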